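Open the filter bay of the bench extractor in a shoe-painting studio

ROBOT

A 6-joint arm with a two-finger parallel gripper is mounted at the origin on the work surface. World frame = base frame: x ahead of the robot, y to its left, z up, the work surface at z = 0. Lengths are in mm, angles in rad, forces in N, time in s.
With the tool pointing down it reaches from about 300 to 775 mm from the base axis. Payload 14.6 kg.
Tool frame: the origin (TCP) lies midway between the tips of the shut fingers; the grasp point (between the pads) lies 19 mm behind it (manip.hold_point_z is the distance from the TCP to the grasp point, in mm); z points along the fingers, y is the direction in which the jaws open and shut (so a half turn about z gives the same grasp; the last joint's range is limited). The gripper opens to 94 mm and grips with 3 to 60 N. Pads are 16 mm wide; open, the fingers measure 119 mm over their backs; the gripper's body (75 mm by 177 mm) begins 78 mm behind the grasp point.
Start: joints at [-1.336, 0.3, 1.521, -0, 1.321, -0.067], TCP at [163.475, -525.134, 205.446] pointing down, gripper open.
Joint ranges: [-3.03, 3.03], [-0.79, 2.21], [0.23, 2.52], [-1.04, 4.18], [0, 3.07], [-2.55, 2.55]. Speed limits (rad/s): [2.22, 2.22, 2.57, 3.14, 3.14, 3.14].

INTERFACE

Orientations are given as [roll, pitch, yaw] about the fixed x, y, z axes, in that order (R = Rz(yaw) Ry(pitch) Rx(roll)).
In Python, from cell import manip gives the robot as it stands.
- The arm moves only by the shell command python3 -m crank 'ROWS' [OPENING] [FORCE]. ROWS is JSON, a list of rows, each an object with "offset": the shift along the world's x, y, z in m, a list of three; "spin": the turn about the world's z in degrees. In form: [{"offset": [dx, dy, dz], "spin": spin}, ...]. A call has exactly 8 rows; each row is the pose to reach, as a shift and turn from the pose measured when the call began; what a row does not reach only later rows make up. A row lasts 1/12 s, in which the tool goes at most 41.7 mm and 7.16 degrees, less where a joint would pass 70% of its speed; a pose out of reach is approached as far as the arm can. A call with a gripper value outside its range is refused whole. OPENING is the opening, from 0 (shut) to 1 (fully open), set as the call begins (- or left out, the last holds). The fingers move at their own pace and stop on an object; FORCE is the grip in N (left out, the last holds). Time passes only in rows, so rows that repeat a pose let the fingers close, or fill a call up. It gives the time, the measured TCP pose, the force and the opening at its end, in the units of the state.
- manip.read_state(): the state, without advancing time (a new reading comes with each control period).
- manip.camera(name): name is "scene" or "top" or "wrist"; returns a dict with "pixels" (400x640x3 uint8, red, green, blue), "fx", "fy", "cx", "cy" (pixels), "extrinsics" (4x4, takes a point from world to camera coordinates); the wrist camera has in their place "hand_eye" (4x4, takes a point from camera to tool coordinates, whose origin is the TCP and whose axes are the flange's). Camera axes: x right, y down, z forward; pixel columns grow to the right and rows downward; lengths in mm; the calibration is good to about 2 mm. A picture is of the moment at which its call begins: read the wrist's pose just before it. There is no depth.
- manip.sign_off(): hands the job in, once; it reports no verdict.
Trained networks look in a picture, given as the dict that the camera call returned (one of the last four; its "shot" number tells which), for a name from the list of things; names that differ only in an ending like _2 or _b are one class to them, and where a whole thing is asked for, a point or a joint stands for the part that bears it (a point fixed in the world has none). Each returns a list of dicts, best first, with "conf" (0 to 1); they miss things now and then, are a little off and sometimes report something else, mostly with a low value. They report only what shows in the picture. A call takes as long as a camera call. They do not tell look-alikes from the thing itself.
- manip.search_frame(picture, name): "location" ([x, y, z] in mm, in world coordinates, good to about 4 mm: the middle of the surface that is visible of it).
- manip.masks_of(picture, name): "mask" (400x640 bool, what is visible of it).
The state is a dict: "clock": time; "joints": joint angles; "qd": joint speeds; "effort": joint torques, N m; "eef_pos": TCP position; "eef_rot": TCP orientation; "wrist_force": force on the tool from outside, world axes, zero at the start; "moment": the same for the moment, N m; "finger_gap": finger opening in mm.
Only numpy, scipy, OpenCV 4.12 (cv2) and the standard library are available. Lean on these libraries where they do the work, as an engineer would, in place of code of your own. Each camera call takes 0.05 s, during which the arm holds its last target. There are 200 camera calls.

TASK

Take the screwdriver from its stand and, with its blade, turn both slotted cam fasteners on the extractor a quarter turn anticlockwise (seen from above), without turning them by hand. Then slide the freed access panel along its rails, away from the fasteners, until the filter bay is completely uncovered. The screwdriver must finish back upright in its stand; leave the brush cup and jars where they are.

Things in the scene. Friction and masses are not known exactly. Their poses are not given: they have to be found in the camera images.
- extractor: Low grey bench extractor, 160 (its x) x 280 (its y) x 80 mm to its flat top deck, fixed. Origin: centre of its underside. On the deck: guide rails 8 mm high along y, inner faces at x = +-67 mm, and end stops 8 mm high, inner faces at y = +-132 mm. The two fasteners stand on the deck at (-33, -97) and (33, -97) mm.
- filter_bay (a point): Centre of the filter bay, an opening in the deck 90 (x) by 44 mm (y), at extractor (0, -44, 80) mm; hidden by the panel at the start.
- panel: Loose aluminium panel 130 x 130 x 5 mm on the deck between the rails. Origin: centre of its underside, axes as the extractor's, at extractor y = -66 to -62 mm; slides to +y, to +67 mm at the stop; bay uncovered beyond +45. Friction 1 to 4 N. A 44 mm pocket round each fastener opens at the panel's -y edge by a 30 mm neck, which the 40 mm cam cannot pass until turned.
- panel_rib (a point): Middle of the -y face of the panel's upright push rib (90 mm long in x, 6 mm thick, top 25 mm above the panel's underside), at panel (0, 50, 15) mm. Push here towards +y.
- cam_near (a joint): Angle (rad) of the fastener at extractor x = -33 mm: 0 locked (cam and slot across, along extractor x), grows anticlockwise seen from above to a stop at 1.571 (cam and slot along extractor y). Starts between 0 and 0.2. Stiff: 0.12 N m friction; stays where it is left. Counts as turned beyond 1.2.
- cam_far (a joint): The same for the fastener at extractor x = +33 mm.
- head_near (a point): Round steel slotted head (30 mm across, 8 mm high) of the near fastener, atop its dark oblong cam (40 x 24 x 8 mm). Origin: on the turning axis at the slot's floor, 88 mm above the table; the top of the head is 8 mm higher. Its x axis runs along the slot. The slot is 6.5 mm wide, 8 mm deep, open at both ends, with 2 mm chamfers at the mouth (10.5 mm wide there).
- head_far (a point): The same for the far fastener.
- screwdriver: Loose screwdriver, 0.15 kg, standing blade down in the stand. Origin: middle of the blade's end; z up to the handle. Blade 16 mm wide (its x), 3.5 thick (y), 14 long; shank 8 mm thick; round flange 40 mm across at z 62 to 68, resting on the stand; black square handle 26 x 26 mm (sides along x, y), z 68 to 146. In a slot it turns about 0.19 rad before it drives.
- driver_grip (a point): Point on the handle's axis, 115 mm above the blade's end: a good place to grip.
- stand: Round wooden stand, 72 mm across and 70 mm high with a 92 mm foot ring 6 mm high, fixed. Origin: centre of its underside. A 26 mm hole runs straight down through it; the screwdriver hangs in it by its flange, blade end 8 mm above the table.
- brush_cup: Bystander: white cup 72 mm across, 85 mm high, with brushes up to 160 mm. Origin: underside.
- paint_jar: Bystander: white jar with black lid, 54 mm across, 60 mm high. Origin: underside.
- varnish_jar: Bystander: amber jar with steel lid, 62 mm across, 75 mm high. Origin: underside.
Things that resemble listed ones, but are neither listed nor needed, are in the scene too. There is more than one size of the screwdriver; the one meant has the size given above.

How it is judged (in metres and radians):
On the way, in this order (a step that is already met when the one before it is completed fails the run):
1. both fasteners are turned a quarter turn (each beyond 1.2 rad) (value of joint each of cam_near, cam_far above 1.2 rad), for 0.2 s.
2. the panel is slid along its rails until the filter bay is uncovered (y of panel in the frame of extractor above 0.045 m and z of panel in the frame of extractor below 0.088 m), for 0.2 s.
At the end, for the whole second after the job is handed in: Both fasteners turned beyond 1.2 rad; the panel flat on the deck, its origin more than 45 mm to the +y side of the extractor's centre (bay uncovered); the screwdriver at rest in the stand, flange on the rim (within 5 mm in height, 15 mm of centre, 7 degrees of upright) (all of step 1 and all of step 2 and horizontal distance between screwdriver and stand below 0.015 m and z of screwdriver in the frame of stand below 0.013 m and angle between screwdriver's own z axis and vertical below 0.12 rad and linear speed of each of screwdriver, panel below 0.02 m/s); the robot touches nothing.
It fails at once if a fastener is touched by the gripper or arm instead of the screwdriver (more than 2 N) (contact force between any of the fingers, the arm and cam_near above 2 N or contact force between any of the fingers, the arm and cam_far above 2 N).
It fails at once if a bystander is moved by more than 30 mm (distance of any of brush_cup, paint_jar, varnish_jar from where it was at the start of the episode above 0.03 m).
It also fails if it takes over 72 s, if anything falls off the work surface, if the arm or the gripper's body presses on something with over 40 N, if the wrist force passes 120 N, or if a joint passes its speed limit or range.

## Working session

There is one attempt and no reset: what is moved stays moved. The work goes in short steps, Python scripts to look and compute and a shell command to move; the robot and the scene stay as the last step left them, time stands still between calls to the robot, and variables do not carry over. Pictures are saved under pics/ and viewed, about 8 in all and at most 12, crops included, and the job is handed in when it is done.

```bash
ls; mkdir -p pics
cat > h.py <<'E'
from cell import manip
import numpy as np, cv2
def save(p,n): cv2.imwrite('pics/'+n,cv2.cvtColor(p['pixels'],cv2.COLOR_RGB2BGR))
def ray(p,uv):
    E=np.array(p['extrinsics']);R=E[:3,:3];o=-R.T@E[:3,3]
    d=R.T@np.array([(uv[0]-p['cx'])/p['fx'],(uv[1]-p['cy'])/p['fy'],1]);return o,d
def atz(p,uv,z):
    o,d=ray(p,uv);return o+d*(z-o[2])/d[2]
def proj(p,X):
    E=np.array(p['extrinsics']);c=E[:3,:3]@np.array(X,float)+E[:3,3]
    return np.array([p['fx']*c[0]/c[2]+p['cx'],p['fy']*c[1]/c[2]+p['cy']])
def wrist():
    s=manip.read_state();p=manip.camera('wrist')
    from scipy.spatial.transform import Rotation as Ro
    T=np.eye(4);T[:3,:3]=Ro.from_euler('xyz',s['eef_rot']).as_matrix();T[:3,3]=s['eef_pos']
    p['extrinsics']=np.linalg.inv(T@np.array(p['hand_eye']));return p
E
python3 - <<'E'
from h import *
np.set_printoptions(precision=1,suppress=True)
print(manip.read_state())
ims=[]
for n in ('top','scene'):
    p=manip.camera(n);save(p,n+'0.png');ims.append(p['pixels'])
    for k in ('extractor','panel','head_near','head_far','screwdriver','stand','brush_cup','paint_jar','varnish_jar','panel_rib'):
        print(n,k,[(np.array(d['location']),round(d['conf'],2),proj(p,d['location']).astype(int)) for d in manip.search_frame(p,k)])
E
```

```text
pics
{'clock': 0.0, 'joints': array([-1.3,  0.3,  1.5, -0. ,  1.3, -0.1]), 'qd': array([ 0., -0., -0.,  0., -0., -0.]), 'effort': array([  0. , -53.2, -35.3,   0.1,   0. ,  -0. ]), 'eef_pos': array([ 163.4, -524.9,  204.9]), 'eef_rot': array([-3.1, -0. ,  0.3]), 'wrist_force': array([-0.4, -0.5,  0.1]), 'moment': array([0., 0., 0.]), 'finger_gap': 94.21577085516414}
top extractor [(array([548. ,  13.4,  81.9]), 0.61, array([319, 232]))]
top panel [(array([572. , -73.6,  87.7]), 0.59, array([356, 222]))]
top head_near [(array([ 541.5, -119.2,   94.2]), 0.68, array([375, 234]))]
top head_far [(array([ 604.6, -114.8,   92.7]), 0.69, array([373, 208]))]
top screwdriver [(array([485.5, 312.3, 133.5]), 0.86, array([186, 257])), (array([ 542.3, -123.4,   91.2]), 0.74, array([377, 234])), (array([591. , 276.2,  89.6]), 0.59, array([209, 214])), (array([546.5,  14. ,  81.7]), 0.52, array([319, 233]))]
top stand [(array([477.5, 299.4,  63.2]), 0.82, array([199, 263]))]
top brush_cup [(array([ 455.2, -292.7,   55.3]), 0.95, array([447, 272]))]
top paint_jar [(array([ 747. , -224. ,   60.3]), 0.
[... 269 characters left out ...]
, -69.5,  82.5]), 0.9, array([308, 182]))]
scene head_near [(array([ 547.1, -115.1,   90.5]), 0.4, array([305, 169]))]
scene head_far [(array([ 615.7, -108.3,   91.5]), 0.6, array([289, 179]))]
scene screwdriver [(array([496.4, 329. , 114.6]), 0.74, array([446, 234])), (array([607.8, 283.5,  66.7]), 0.72, array([397, 260]))]
scene stand [(array([516.2, 332.8,  39.7]), 0.64, array([436, 261]))]
scene brush_cup [(array([ 461.9, -276.3,   67.5]), 0.68, array([294, 146]))]
scene paint_jar [(array([ 765.2, -210.2,   40.3]), 0.68, array([227, 197]))]
scene varnish_jar [(array([781.3, 127.9,  54.2]), 0.85, array([297, 263]))]
scene panel_rib [(array([573.4, -64.9,  85.6]), 0.88, array([310, 182]))]
```

View pics/top0.png

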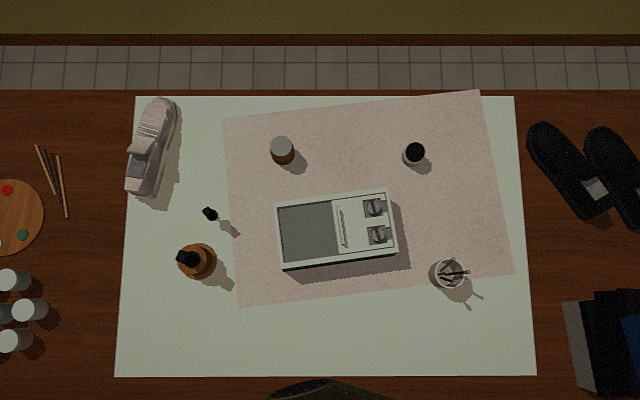

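View pics/scene0.png

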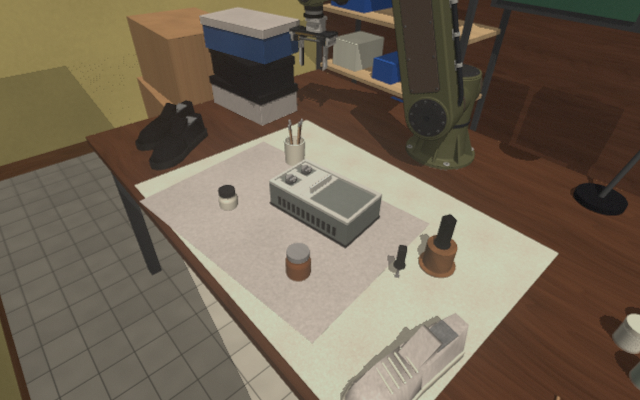

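The screwdriver meant is the one in the round stand, at top (186,257), about 145 mm tall. The look-alike at (209,214) is smaller and stands free on the table. The fastener heads are at top (377,234) and (373,208). I'll go over the extractor first and look from close by.

```bash
python3 -m crank '[{"offset":[0.0,0.0,0.035],"spin":0},{"offset":[0.01,0.01,0.07],"spin":0},{"offset":[0.035,0.035,0.09],"spin":0},{"offset":[0.06,0.065,0.1],"spin":0},{"offset":[0.09,0.095,0.1],"spin":0},{"offset":[0.12,0.12,0.1],"spin":0},{"offset":[0.145,0.15,0.1],"spin":0},{"offset":[0.17,0.18,0.1],"spin":0}]'
python3 -m crank '[{"offset":[0.028,0.028,0.0],"spin":0},{"offset":[0.056,0.056,0.01],"spin":0},{"offset":[0.084,0.084,0.02],"spin":0},{"offset":[0.112,0.112,0.03],"spin":0},{"offset":[0.14,0.14,0.04],"spin":0},{"offset":[0.168,0.168,0.05],"spin":0},{"offset":[0.19,0.19,0.05],"spin":0},{"offset":[0.2,0.21,0.05],"spin":0}]'
python3 - <<'E'
from h import *
np.set_printoptions(precision=3,suppress=True)
p=wrist();print(p['hand_eye'],p['fx']);save(p,'w1.png')
s=manip.read_state();print(s['joints'],s['eef_pos'],s['eef_rot'])
for k in ('head_near','head_far','panel','extractor'):
    for d in manip.search_frame(p,k): print(k,np.array(d['location']),d['conf'],proj(p,d['location']))
E
```

```text
clock: 1.77
eef_pos: [334.4, -343.5, 305.6]
eef_rot: [3.141, -0.0, 0.302]
wrist_force: [0.7, -0.6, 0.6]
finger_gap: 94.3
clock: 2.43
eef_pos: [536.3, -131.5, 355.4]
eef_rot: [3.141, -0.0, 0.303]
wrist_force: [-0.3, -0.0, -0.0]
finger_gap: 94.0
[[  -0.001   -0.961   -0.277   79.24 ]
 [   1.      -0.001    0.      -0.239]
 [  -0.      -0.277    0.961 -178.39 ]
 [   0.       0.       0.       1.   ]] 303.5262005459078
[-0.303  0.242  1.254  0.001  1.646  0.963] [ 536.754 -129.082  355.05 ] [-3.141 -0.     0.305]
head_near [ 545.9 -122.5   94.9] 0.71 [313.632 159.781]
head_near [575.  -68.5  87.3] 0.63 [283.715 128.51 ]
head_near [487.7 306.9  81.5] 0.44 [ 14.179 107.783]
head_far [ 608.2 -113.    93.5] 0.58 [320.278 115.247]
head_far [ 540.6 -119.9   95.3] 0.34 [310.845 162.76 ]
panel [571.  -66.8  83.5] 0.72 [282.123 130.71 ]
extractor [561.4  18.4  79.2] 0.77 [223.989 119.071]
```

View w1.

Run:
```python
import cv2
a=cv2.imread('pics/w1.png');cv2.imwrite('pics/w1c.png',cv2.resize(a[60:220,120:380],None,fx=3,fy=3,interpolation=cv2.INTER_CUBIC))
```

```text
(no output)
```

View pics/w1c.png

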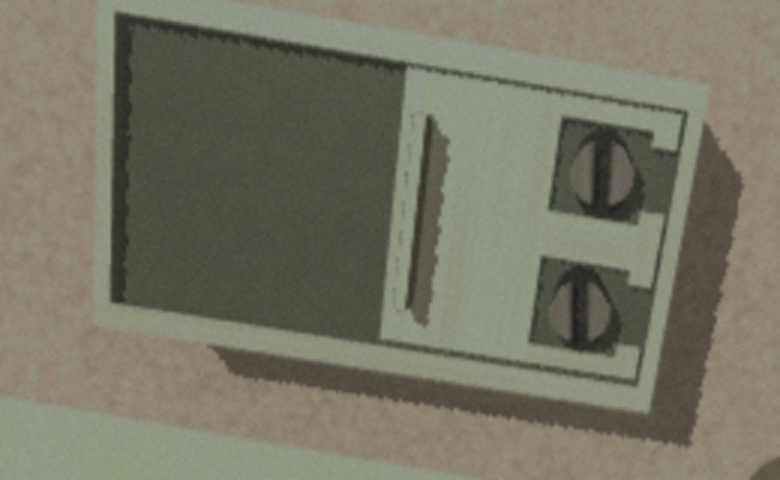

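The crop shows the heads at crop (603,172) for far and (580,308) for near, with both slots roughly across. The deck corners are at (92,325), (650,412) and (708,88).

```bash
python3 - <<'E'
from h import *
np.set_printoptions(precision=1,suppress=True)
p=wrist()
f=lambda c,z: atz(p,(c[0]/3+120,c[1]/3+60),z)[:2]
N,F=f((580,308),96),f((603,172),96)
print('heads',N,F,np.linalg.norm(F-N),np.degrees(np.arctan2(*(F-N)[::-1])))
BL,BR,TR=f((92,325),88),f((650,412),88),f((708,88),88)
for n,a,b in(('y',BR,BL),('x',BR,TR)): print(n,b-a,np.linalg.norm(b-a),np.degrees(np.arctan2(*(b-a)[::-1])))
C=(BL+TR)/2;th=np.arctan2(*(TR-BR)[::-1])
for th in (np.radians(6),np.radians(8)):
  R=np.array([[np.cos(th),-np.sin(th)],[np.sin(th),np.cos(th)]])
  print('C',C,'heads from C',C+R@[-33,-97],C+R@[33,-97])
# slot angle by dark pixels within r<12mm at z=96
g=cv2.cvtColor(p['pixels'],cv2.COLOR_RGB2GRAY)
for n,H in(('near',N),('far',F)):
  pts=[];xs=np.arange(-13,13.1,.5)
  G=np.array([[g[tuple(np.round(proj(p,[H[0]+x,H[1]+y,96])[::-1]).astype(int))] if x*x+y*y<144 else 255 for y in xs] for x in xs])
  i=np.argwhere(G<np.percentile(G[G<255],30));q=xs[i];c=q.mean(0);w,v=np.linalg.eigh(np.cov(q.T));print(n,'dark centre',c,'angle',np.degrees(np.arctan2(v[1,1],v[0,1])),w)
E
# go toward stand
python3 -m crank '[{"offset":[-0.005,0.035,0.0],"spin":0},{"offset":[-0.01,0.07,0.0],"spin":0},{"offset":[-0.02,0.11,0.0],"spin":0},{"offset":[-0.03,0.15,0.0],"spin":0},{"offset":[-0.04,0.19,0.0],"spin":0},{"offset":[-0.06,0.23,0.0],"spin":0},{"offset":[-0.08,0.27,0.0],"spin":0},{"offset":[-0.1,0.31,0.0],"spin":0}]'
python3 - <<'E'
from h import *
p=wrist();save(p,'w2.png')
for k in ('screwdriver','stand','driver_grip'):
    for d in manip.search_frame(p,k): print(k,np.array(d['location']),d['conf'],proj(p,d['location']))
for d in manip.masks_of(p,'screwdriver'):
    y,x=np.nonzero(d['mask']);print(d['conf'],x.min(),x.max(),y.min(),y.max())
E
```

```text
heads [ 539.6 -125.9] [ 603.6 -117.5] 64.51366122405778 7.490614630659718
y [-39.3 277.9] 280.70981871982036 98.05673219832123
x [155.6  23.1] 157.3324517862744 8.443246769870067
C [556.1 -25.3] heads from C [ 533.4 -125.2] [ 599.1 -118.3]
C [556.1 -25.3] heads from C [ 536.9 -126. ] [ 602.3 -116.8]
near dark centre [-0.7  2.8] angle -161.63967181065567 [ 3.3 45.7]
far dark centre [-1.9  2.9] angle -160.69245148191058 [ 8.3 49.2]
clock: 3.4
eef_pos: [436.9, 167.8, 355.9]
eef_rot: [3.141, -0.001, 0.299]
wrist_force: [0.5, 0.2, 0.3]
finger_gap: 93.8
screwdriver [563.2  23.6  81.3] 0.23 [439.34951905 112.21132755]
stand [485.3 308.9 140.8] 0.73 [220.12543509 104.41287712]
stand [499.2 300.4  68.8] 0.57 [243.06254791  97.79119404]
stand [574.6 -67.5  88.6] 0.38 [503.42069946 123.78584666]
driver_grip [488.9 308.5 142.8] 0.76 [220.55777523 101.54438149]
0.94 197 243 88 117
0.5 256 278 0 33
0.46 209 266 76 132
```

View pics/w2.png

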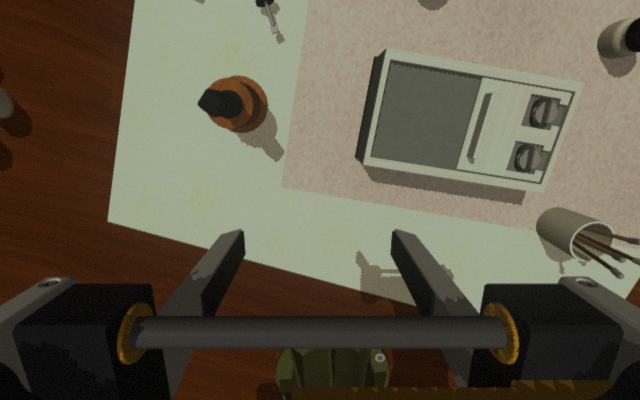

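The screwdriver handle is at about (218,102), in the stand at (238,105). The loose small one is at the top, around (265,10). Next is an enlarged crop to confirm which is which and read the handle's orientation, from closer in.

```bash
python3 -m crank '[{"offset":[0.0,0.035,0.0],"spin":0},{"offset":[0.005,0.07,0.0],"spin":0},{"offset":[0.01,0.1,0.0],"spin":0},{"offset":[0.01,0.12,-0.01],"spin":0},{"offset":[0.01,0.13,-0.02],"spin":0},{"offset":[0.01,0.13,-0.03],"spin":0},{"offset":[0.01,0.13,-0.03],"spin":0},{"offset":[0.01,0.13,-0.03],"spin":0}]'
python3 - <<'E'
from h import *
p=wrist();s=manip.read_state();print(s['eef_pos'],s['eef_rot'])
for k in ('screwdriver','stand','driver_grip'):
    for d in manip.search_frame(p,k): print(k,np.array(d['location']),d['conf'],proj(p,d['location']))
c=proj(p,[487,308,150]).astype(int);print(c)
x0,y0=max(c[0]-80,0),max(c[1]-60,0)
print(x0,y0,p['extrinsics'].tolist())
a=p['pixels'][y0:y0+140,x0:x0+180,::-1];cv2.imwrite('pics/w3.png',cv2.resize(np.clip(a*1.6,0,255).astype(np.uint8),None,fx=4,fy=4,interpolation=cv2.INTER_CUBIC))
E
```

```text
clock: 4.32
eef_pos: [448.6, 294.8, 325.5]
eef_rot: [3.14, 0.0, 0.298]
wrist_force: [-0.3, 0.4, -0.2]
finger_gap: 94.1
[448.74033297 294.99952552 326.30728938] [ 3.14074345e+00 -1.02781852e-03  2.98332305e-01]
screwdriver [654.5 324.3  23.4] 0.83 [340.27064028  17.88977454]
screwdriver [490.8 317.3 151.8] 0.6 [309.50746998 140.72313235]
stand [502.3 322.4  69.1] 0.68 [309.78535007 126.11077418]
stand [ 447.9 -260.7   28. ] 0.35 [624.11872284 257.38210573]
driver_grip [489.4 318.1 153.2] 0.95 [308.4545592  141.81862689]
driver_grip [651.  318.4  19.9] 0.82 [343.25989959  22.63893151]
[316 146]
236 86 [[0.2934255962036172, -0.9559808293547494, 0.001439930123569225, 149.92726525103964], [-0.9187085545948941, -0.28156823614885484, 0.27693667165290026, 431.83199457548983], [-0.2643407104604122, -0.08258318411293938, -0.960887093520907, 649.0823714366638], [0.0, 0.0, 0.0, 1.0]]
```

View pics/w3.png

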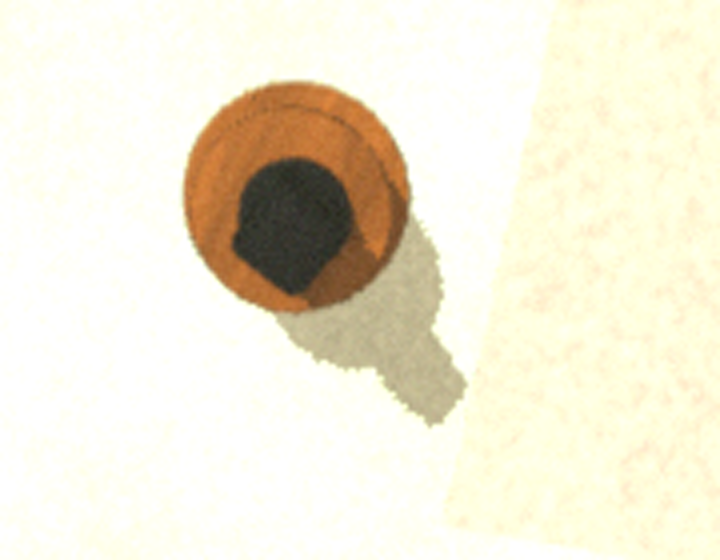

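Confirmed: a square black handle with its round flange in the wooden stand, seen at crop (292,240). Its corners are at (233,243), (297,297) and (350,238). The free-standing one at frame (340,18) has no stand and is smaller.

Run:
```python
from h import *
np.set_printoptions(precision=1,suppress=True)
p=wrist();f=lambda c,z: atz(p,(c[0]/4+236,c[1]/4+86),z)[:2]
L,B,R=f((233,243),154),f((297,297),154),f((350,238),154)
for a,b in((L,B),(R,B)): print(np.linalg.norm(a-b),np.degrees(np.arctan2(*(a-b)[::-1])))
print('handle',(L+R)/2,L,B,R)
# stand rim circle crop: x 183..410, y 82..312
print('stand z70',f((297,197),70), 'width',f((183,197),70)-f((410,197),70))
g=p['pixels'].astype(int).sum(2);m=(g<140).astype(np.uint8);m[:100]=0;m[175:]=0;m[:,:280]=0;m[:,335:]=0
n,l,st,c=cv2.connectedComponentsWithStats(m);i=1+st[1:,4].argmax();print(st[i],c[i])
```

```text
23.97912320001069 66.67683202577534
22.84462416299727 -24.942417322494286
handle [485.1 317.4] [479.5 333.2] [470.  311.2] [490.7 301.6]
stand z70 [490.9 319.4] width [-23.5  76.3]
[295 126  31  34 736] [309.8 142. ]
```

```bash
python3 -m crank '[{"offset":[0.01,0.01,0.0],"spin":7},{"offset":[0.02,0.02,0.0],"spin":14},{"offset":[0.03,0.022,-0.02],"spin":21},{"offset":[0.038,0.023,-0.04],"spin":28},{"offset":[0.038,0.023,-0.06],"spin":35},{"offset":[0.038,0.023,-0.08],"spin":42},{"offset":[0.038,0.023,-0.09],"spin":48.5},{"offset":[0.038,0.023,-0.1],"spin":48.5}]'
python3 -m crank '[{"offset":[0,0,-0.02],"spin":0},{"offset":[0,0,-0.045],"spin":0},{"offset":[0,0,-0.07],"spin":0},{"offset":[0,0,-0.09],"spin":0},{"offset":[0,0,-0.11],"spin":0},{"offset":[0,0,-0.119],"spin":0},{"offset":[0,0,-0.119],"spin":0},{"offset":[0,0,-0.119],"spin":0}]'
python3 - <<'E'
from h import *
p=wrist();save(p,'w4.png')
E
```

```text
clock: 5.23
eef_pos: [486.5, 318.6, 225.9]
eef_rot: [3.141, -0.001, 1.151]
wrist_force: [0.3, 0.1, 0.3]
finger_gap: 93.8
clock: 5.9
eef_pos: [486.9, 318.7, 107.7]
eef_rot: [3.141, -0.002, 1.149]
wrist_force: [-1.2, -0.0, -0.2]
finger_gap: 93.5
```

View pics/w4.png

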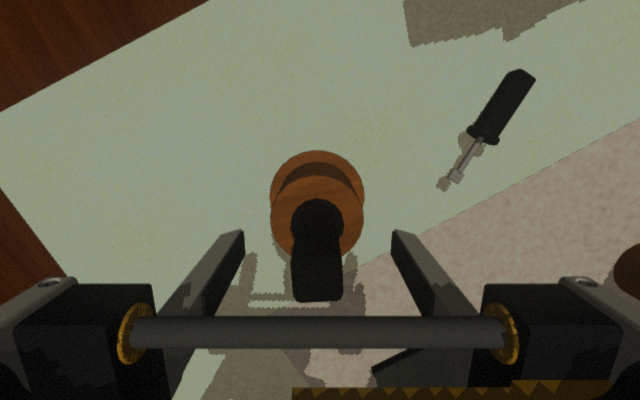

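The handle, at (318,250), is centred between the jaws and square to them. I'll close and lift.

```bash
python3 -m crank '[{"offset":[0,0,-0.003],"spin":0},{"offset":[0,0,-0.003],"spin":0},{"offset":[0,0,-0.003],"spin":0},{"offset":[0,0,-0.003],"spin":0},{"offset":[0,0,-0.003],"spin":0},{"offset":[0,0,-0.003],"spin":0},{"offset":[0,0,-0.003],"spin":0},{"offset":[0,0,-0.003],"spin":0}]' 0 50
python3 -m crank '[{"offset":[0,0,0],"spin":0},{"offset":[0,0,0.01],"spin":0},{"offset":[0,0,0.04],"spin":0},{"offset":[0,0,0.075],"spin":0},{"offset":[0,0,0.11],"spin":0},{"offset":[0,0,0.14],"spin":0},{"offset":[0,0,0.15],"spin":0},{"offset":[0,0,0.15],"spin":0}]'
python3 - <<'E'
from h import *
p=wrist();s=manip.read_state();print(s['eef_pos'],s['eef_rot'],s['finger_gap'],s['wrist_force'])
t=manip.camera('scene');c=proj(t,[487,318,165]).astype(int);print(c)
A=cv2.resize(p['pixels'][170:320,210:430],None,fx=2.5,fy=2.5,interpolation=cv2.INTER_CUBIC)
B=cv2.resize(t['pixels'][c[1]-60:c[1]+90,c[0]-50:c[0]+50],(250,375),interpolation=cv2.INTER_CUBIC)
cv2.imwrite('pics/w5.png',np.clip(np.hstack([A,B])[:,:,::-1]*1.5,0,255))
E
```

```text
clock: 6.62
eef_pos: [487.1, 318.9, 105.3]
eef_rot: [3.14, -0.003, 1.15]
wrist_force: [-0.1, 1.0, 0.3]
finger_gap: 43.9
clock: 7.28
eef_pos: [487.7, 319.2, 258.0]
eef_rot: [3.137, -0.007, 1.15]
wrist_force: [0.7, -0.2, -2.0]
finger_gap: 25.3
[487.14488582 318.85673093 255.31333761] [ 3.13969417 -0.00354406  1.14955675] 25.794984686327034 [-0.59081769  0.72860571 -2.38473896]
[449 213][ WARN:0@1.919] global loadsave.cpp:1063 imwrite_ Unsupported depth image for selected encoder is fallbacked to CV_8U.
```

View pics/w5.png

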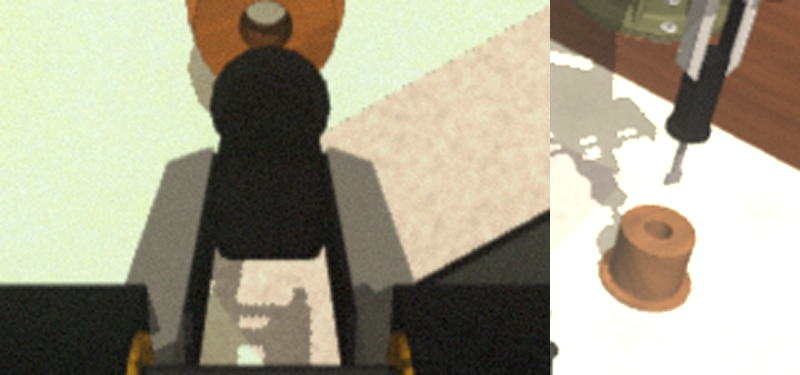

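The driver is held with its flange clear of the stand; the scene crop shows the blade end at (675,180). To tell which of the two blade directions holds, I'll overlay both models.

Run:
```python
from h import *
from scipy.spatial.transform import Rotation as Ro
t=manip.camera('scene');s=manip.read_state();print(np.linalg.inv(t['extrinsics'])[:3,3])
P=s['eef_pos'];yaw=s['eef_rot'][2]
out=[]
tip=P+[0,0,19-115];c=proj(t,tip).astype(int);x0,y0=c[0]-22,c[1]-28
base=cv2.resize(t['pixels'][y0:y0+40,x0:x0+44],None,fx=6,fy=6,interpolation=cv2.INTER_CUBIC)[:,:,::-1]
base=np.clip(base*1.5,0,255).astype(np.uint8)
out=[base]
for a in (yaw,yaw+np.pi/2):
  im=base.copy();ex=np.array([np.cos(a),np.sin(a),0]);ey=np.array([-ex[1],ex[0],0])
  pts=[tip+ex*sx*8+ey*sy*1.75+[0,0,z] for sx in(-1,1) for sy in (-1,1) for z in(0,14)]
  q=np.array([(proj(t,X)+.5-[x0,y0])*6 for X in pts],np.float32)
  cv2.polylines(im,[cv2.convexHull(q).astype(int)],True,(0,0,255),1)
  for z in(20,60):
    cv2.circle(im,tuple(((proj(t,tip+[0,0,z])+.5-[x0,y0])*6).astype(int)),2,(0,255,0),-1)
  out.append(im)
cv2.imwrite('pics/w6.png',np.hstack(out))
```

```text
[1155.59947023  603.15267802  715.06756622]
```

View pics/w6.png

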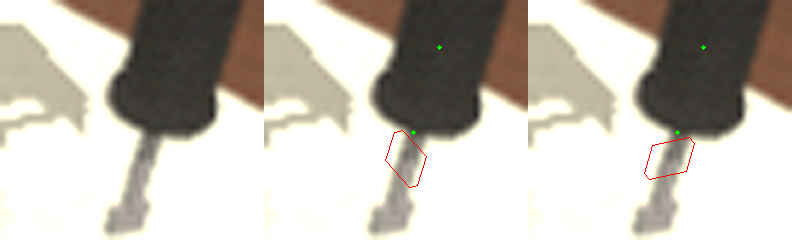

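The overlay shows two things. The blade matches the second model, so it lies across the tool x axis. It also sits about 27 mm lower than planned, because the lift began before the fingers had shut. I'll put it back and regrip lower.

```bash
python3 -m crank '[{"offset":[0,0,-0.02],"spin":0},{"offset":[0,0,-0.04],"spin":0},{"offset":[0,0,-0.06],"spin":0},{"offset":[0,0,-0.08],"spin":0},{"offset":[0,0,-0.1],"spin":0},{"offset":[0,0,-0.11],"spin":0},{"offset":[0,0,-0.116],"spin":0},{"offset":[0,0,-0.116],"spin":0}]'
python3 - <<'E'
from h import *
s=manip.read_state();print(s['eef_pos'],s['wrist_force'],s['finger_gap'])
t=manip.camera('scene');P=s['eef_pos']
c=proj(t,[487,318,70]).astype(int);print(c)
cv2.imwrite('pics/w7.png',np.clip(cv2.resize(t['pixels'][c[1]-45:c[1]+35,c[0]-40:c[0]+50],None,fx=6,fy=6,interpolation=cv2.INTER_CUBIC)[:,:,::-1]*1.4,0,255).astype(np.uint8))
E
```

```text
clock: 8.1
eef_pos: [486.0, 318.2, 135.4]
eef_rot: [-3.139, 0.002, 1.15]
wrist_force: [0.1, -0.1, -1.6]
finger_gap: 25.8
[485.98951738 318.17361859 135.36701989] [ 0.10303479 -0.14638209 -1.56287594] 25.76493982991396
[440 243]
```

View pics/w7.png

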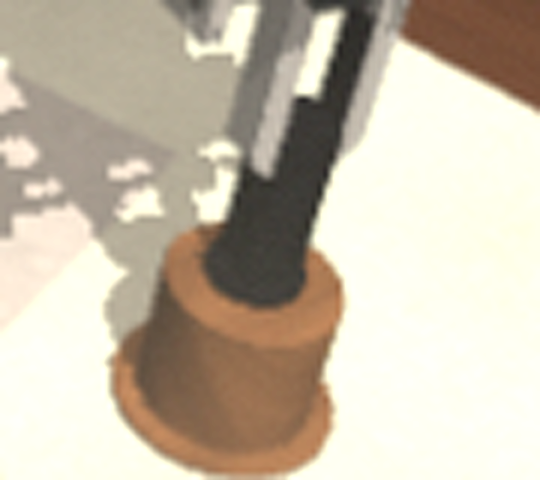

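The flange is just above the rim at (258,290). I'll seat it, open a little, go down and regrip.

```bash
python3 -m crank '[{"offset":[0,0,-0.001],"spin":0},{"offset":[0,0,-0.002],"spin":0},{"offset":[0,0,-0.003],"spin":0},{"offset":[0,0,-0.004],"spin":0},{"offset":[0,0,-0.004],"spin":0},{"offset":[0,0,-0.004],"spin":0},{"offset":[0,0,-0.004],"spin":0},{"offset":[0,0,-0.004],"spin":0}]'
python3 -m crank '[{"offset":[0,0,0],"spin":0},{"offset":[0,0,0],"spin":0},{"offset":[0,0,0],"spin":0},{"offset":[0,0,-0.007],"spin":0},{"offset":[0,0,-0.014],"spin":0},{"offset":[0,0,-0.021],"spin":0},{"offset":[0,0,-0.027],"spin":0},{"offset":[0,0,-0.027],"spin":0}]' 0.5
python3 -m crank '[{"offset":[0,0,0],"spin":0},{"offset":[0,0,0],"spin":0},{"offset":[0,0,0],"spin":0},{"offset":[0,0,0],"spin":0},{"offset":[0,0,0],"spin":0},{"offset":[0,0,0],"spin":0},{"offset":[0,0,0],"spin":0},{"offset":[0,0,0],"spin":0}]' 0 50
```

```text
clock: 8.82
eef_pos: [486.7, 318.6, 133.2]
eef_rot: [-3.141, -0.0, 1.15]
wrist_force: [-0.2, 0.3, 3.6]
finger_gap: 25.6
clock: 9.48
eef_pos: [486.1, 318.2, 104.3]
eef_rot: [-3.14, 0.002, 1.15]
wrist_force: [0.5, -0.1, -0.5]
finger_gap: 47.2
clock: 10.15
eef_pos: [486.2, 318.3, 104.6]
eef_rot: [-3.14, 0.001, 1.15]
wrist_force: [-0.1, -0.3, 2.5]
finger_gap: 25.4
```

```bash
python3 -m crank '[{"offset":[0,0,0.01],"spin":0},{"offset":[0,0,0.035],"spin":0},{"offset":[0,0,0.07],"spin":0},{"offset":[0,0,0.105],"spin":0},{"offset":[0.002,-0.01,0.135],"spin":4},{"offset":[0.004,-0.035,0.15],"spin":8},{"offset":[0.008,-0.065,0.155],"spin":12},{"offset":[0.01,-0.1,0.155],"spin":16}]'
python3 -m crank '[{"offset":[0.005,-0.035,0],"spin":3},{"offset":[0.01,-0.07,0],"spin":6},{"offset":[0.015,-0.105,0],"spin":9},{"offset":[0.02,-0.14,0],"spin":12},{"offset":[0.025,-0.175,0],"spin":15},{"offset":[0.03,-0.21,0],"spin":18},{"offset":[0.035,-0.24,0],"spin":21},{"offset":[0.04,-0.27,0],"spin":24}]'
python3 -m crank '[{"offset":[0.005,-0.03,0],"spin":0.5},{"offset":[0.01,-0.06,0],"spin":1},{"offset":[0.015,-0.09,0],"spin":2},{"offset":[0.02,-0.115,-0.01],"spin":2},{"offset":[0.025,-0.135,-0.02],"spin":2},{"offset":[0.028,-0.145,-0.03],"spin":2},{"offset":[0.028,-0.148,-0.03],"spin":2},{"offset":[0.028,-0.148,-0.03],"spin":2}]'
python3 - <<'E'
from h import *
p=wrist();s=manip.read_state();print(s['eef_pos'],s['eef_rot'],s['finger_gap'])
for k in ('head_near','head_far'):
    for d in manip.search_frame(p,k): print(k,np.array(d['location']).round(1),d['conf'],proj(p,d['location']))
save(p,'w8.png')
# rectified top-down view of the plane z=96, 5 px/mm, x up, y left
H,W=560,640
xs=np.linspace(634,522,H);ys=np.linspace(-60,-188,W)
M=np.array([[proj(p,[x,y,96]) for y in ys] for x in xs],np.float32)
g=cv2.remap(p['pixels'],M[...,0],M[...,1],cv2.INTER_CUBIC)
cv2.imwrite('pics/r8.png',np.clip(g[:,:,::-1]*1.5,0,255).astype(np.uint8))
E
```

```text
clock: 10.82
eef_pos: [496.3, 218.0, 261.8]
eef_rot: [3.141, -0.0, 1.434]
wrist_force: [0.4, 0.1, -2.2]
finger_gap: 25.7
clock: 11.48
eef_pos: [536.1, -53.8, 262.5]
eef_rot: [3.141, -0.0, 1.855]
wrist_force: [0.2, 0.4, -1.5]
finger_gap: 25.5
clock: 12.15
eef_pos: [563.9, -201.6, 232.2]
eef_rot: [-3.142, -0.001, 1.889]
wrist_force: [-0.4, 0.1, -1.6]
finger_gap: 25.8
[ 564.06908047 -201.06816579  232.90564508] [ 3.14069775e+00 -2.88094543e-04  1.88994631e+00] 26.079721701749225
head_near [ 541.  -119.9   96.3] 0.62 [322.92866578 107.46025452]
head_far [ 603.5 -112.4   94. ] 0.97 [383.90451839 120.32124509]
head_far [563.8 -62.9  84.3] 0.35 [362.94731239  57.89192412]
```

View pics/r8.png

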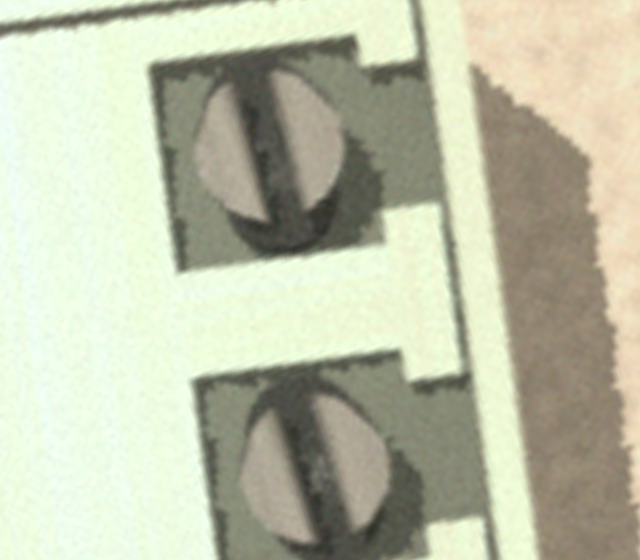

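The rectified view is 5 px/mm. The far head is at (269.5,145), giving world (605.0,-113.9) with its slot at about 16.5°. The near head is at (316,467), giving (540.6,-123.2) with its slot at about 15°. The extractor's yaw is about 7.6°. Next I'll move above the near head and go down gently.

```bash
python3 -m crank '[{"offset":[-0.006,0.02,0],"spin":-1},{"offset":[-0.015,0.05,0],"spin":-2},{"offset":[-0.021,0.07,-0.01],"spin":-3},{"offset":[-0.0234,0.078,-0.022],"spin":-3.3},{"offset":[-0.0234,0.078,-0.032],"spin":-3.3},{"offset":[-0.0234,0.078,-0.035],"spin":-3.3},{"offset":[-0.0234,0.078,-0.035],"spin":-3.3},{"offset":[-0.0234,0.078,-0.035],"spin":-3.3}]'
python3 -m crank '[{"offset":[0,0,-0.002],"spin":0},{"offset":[0,0,-0.004],"spin":0},{"offset":[0,0,-0.006],"spin":0},{"offset":[0,0,-0.007],"spin":0},{"offset":[0,0,-0.008],"spin":0},{"offset":[0,0,-0.009],"spin":0},{"offset":[0,0,-0.01],"spin":0},{"offset":[0,0,-0.01],"spin":0}]'
```

```text
clock: 12.97
eef_pos: [541.2, -123.2, 198.9]
eef_rot: [3.139, 0.001, 1.833]
wrist_force: [0.7, 0.2, -0.9]
finger_gap: 25.9
clock: 13.63
eef_pos: [541.1, -123.2, 188.7]
eef_rot: [3.14, 0.001, 1.833]
wrist_force: [0.3, 0.0, -1.6]
finger_gap: 25.8
```

```bash
python3 -m crank '[{"offset":[0,0,-0.0015],"spin":0},{"offset":[0,0,-0.0025],"spin":0},{"offset":[0,0,-0.0025],"spin":5},{"offset":[0,0,-0.0025],"spin":10},{"offset":[0,0,-0.0025],"spin":15},{"offset":[0,0,-0.0025],"spin":20},{"offset":[0,0,-0.0025],"spin":25},{"offset":[0,0,-0.0025],"spin":30}]'
python3 -c "
from h import *
s=manip.read_state();print(s['moment'],s['wrist_force'],s['eef_rot'])"
```

```text
clock: 14.3
eef_pos: [541.5, -123.6, 186.1]
eef_rot: [3.139, 0.002, 2.361]
wrist_force: [3.1, -2.3, -4.6]
finger_gap: 25.8
[-0.58407787 -0.93802231 -0.17357977] [ 3.10312194 -2.26337623 -4.56141201] [3.13943597e+00 1.99451381e-03 2.36060378e+00]
```

```bash
python3 -m crank '[{"offset":[0,0,0],"spin":5},{"offset":[0,0,0],"spin":10},{"offset":[0,0,0],"spin":15},{"offset":[0,0,0],"spin":20},{"offset":[0,0,0],"spin":25},{"offset":[0,0,0],"spin":30},{"offset":[0,0,0],"spin":35},{"offset":[0,0,0],"spin":40}]'
python3 -m crank '[{"offset":[0,0,0],"spin":5},{"offset":[0,0,0],"spin":10},{"offset":[0,0,0],"spin":15},{"offset":[0,0,0],"spin":19},{"offset":[0,0,0],"spin":22},{"offset":[0,0,0],"spin":22},{"offset":[0,0,0],"spin":22},{"offset":[0,0,0],"spin":22}]'
python3 -c "
from h import *
s=manip.read_state();print(s['moment'],s['wrist_force'],s['eef_rot'],s['joints'])"
```

```text
clock: 14.97
eef_pos: [541.9, -123.5, 186.1]
eef_rot: [3.139, 0.003, 3.063]
wrist_force: [3.2, 1.1, -4.3]
finger_gap: 25.9
clock: 15.63
eef_pos: [542.1, -123.3, 186.1]
eef_rot: [3.139, 0.004, -2.838]
wrist_force: [2.5, 2.0, -3.7]
finger_gap: 25.9
[ 0.64203101 -0.9112819  -0.06313911] [ 2.46798603  2.03924574 -3.65452787] [ 3.13890278  0.003823   -2.83820156] [-0.29160519  0.32796179  1.53011962  0.00455943  1.28185575 -2.16709329]
```

Near fastener driven to about the stop: the tool is at 197.4°, which with the play puts the slot near 97°. I'll back off the play, lift and move to the far one.

```bash
python3 -m crank '[{"offset":[0,0,0],"spin":-4},{"offset":[0,0,0],"spin":-9},{"offset":[0,0,0.006],"spin":-9},{"offset":[0,0,0.015],"spin":-9},{"offset":[0,0,0.03],"spin":-9},{"offset":[0,0,0.03],"spin":-16},{"offset":[0.01,0,0.03],"spin":-23},{"offset":[0.02,0.003,0.03],"spin":-30}]'
python3 -m crank '[{"offset":[0.01,0.002,0],"spin":-7},{"offset":[0.02,0.004,0],"spin":-14},{"offset":[0.03,0.006,0],"spin":-21},{"offset":[0.04,0.006,0],"spin":-28},{"offset":[0.043,0.006,0],"spin":-35},{"offset":[0.043,0.006,0],"spin":-42},{"offset":[0.043,0.006,0],"spin":-49},{"offset":[0.043,0.006,0],"spin":-56}]'
```

```text
clock: 16.3
eef_pos: [562.4, -120.8, 217.6]
eef_rot: [3.139, 0.005, 2.917]
wrist_force: [-0.5, 0.1, -1.6]
finger_gap: 25.7
clock: 16.97
eef_pos: [605.4, -114.9, 218.5]
eef_rot: [3.139, 0.006, 1.937]
wrist_force: [0.3, 0.6, -1.6]
finger_gap: 25.9
```

```bash
python3 -m crank '[{"offset":[0,0.001,-0.005],"spin":-2.5},{"offset":[0,0.001,-0.012],"spin":-4.5},{"offset":[0,0.001,-0.02],"spin":-4.5},{"offset":[0,0.001,-0.022],"spin":-4.5},{"offset":[0,0.001,-0.025],"spin":-4.5},{"offset":[0,0.001,-0.027],"spin":-4.5},{"offset":[0,0.001,-0.03],"spin":-4.5},{"offset":[0,0.001,-0.03],"spin":-4.5}]'
```

```text
clock: 17.63
eef_pos: [605.3, -113.9, 188.2]
eef_rot: [3.14, 0.005, 1.859]
wrist_force: [-0.2, 0.4, -2.1]
finger_gap: 25.7
```

Inserted without force. I'll turn it the same way.

```bash
python3 -m crank '[{"offset":[0,0,-0.001],"spin":0},{"offset":[0,0,-0.002],"spin":0},{"offset":[0,0,-0.002],"spin":5},{"offset":[0,0,-0.002],"spin":10},{"offset":[0,0,-0.002],"spin":15},{"offset":[0,0,-0.002],"spin":20},{"offset":[0,0,-0.002],"spin":25},{"offset":[0,0,-0.002],"spin":30}]'
python3 -m crank '[{"offset":[0,0,0],"spin":5},{"offset":[0,0,0],"spin":10},{"offset":[0,0,0],"spin":15},{"offset":[0,0,0],"spin":20},{"offset":[0,0,0],"spin":25},{"offset":[0,0,0],"spin":30},{"offset":[0,0,0],"spin":35},{"offset":[0,0,0],"spin":40}]'
python3 -m crank '[{"offset":[0,0,0],"spin":5},{"offset":[0,0,0],"spin":10},{"offset":[0,0,0],"spin":15},{"offset":[0,0,0],"spin":19},{"offset":[0,0,0],"spin":21},{"offset":[0,0,0],"spin":21},{"offset":[0,0,0],"spin":21},{"offset":[0,0,0],"spin":21}]'
```

```text
clock: 18.3
eef_pos: [605.7, -114.4, 186.2]
eef_rot: [3.14, 0.007, 2.386]
wrist_force: [3.4, -2.9, -4.0]
finger_gap: 25.9
clock: 18.97
eef_pos: [606.3, -114.7, 186.3]
eef_rot: [3.14, 0.009, 3.089]
wrist_force: [4.4, -0.6, -4.8]
finger_gap: 26.1
clock: 19.63
eef_pos: [606.7, -114.8, 186.3]
eef_rot: [3.141, 0.01, -2.829]
wrist_force: [5.3, -0.2, -5.2]
finger_gap: 25.8
```

```bash
python3 -m crank '[{"offset":[0,0,0],"spin":-4},{"offset":[0,0,0],"spin":-9},{"offset":[0,0,0.006],"spin":-9},{"offset":[0,0,0.02],"spin":-9},{"offset":[0.01,0,0.04],"spin":-9},{"offset":[0.03,0,0.05],"spin":-9},{"offset":[0.045,0,0.05],"spin":-9},{"offset":[0.045,0,0.05],"spin":-9}]'
python3 - <<'E'
from h import *
p=wrist();s=manip.read_state();print(s['eef_pos'],s['eef_rot'],s['joints'],s['finger_gap'])
H,W=600,640
xs=np.linspace(634,514,H);ys=np.linspace(-40,-168,W)
M=np.array([[proj(p,[x,y,96]) for y in ys] for x in xs],np.float32)
g=cv2.remap(p['pixels'],M[...,0],M[...,1],cv2.INTER_CUBIC)
cv2.imwrite('pics/r9.png',np.clip(g[:,:,::-1]*1.5,0,255).astype(np.uint8))
E
```

```text
clock: 20.3
eef_pos: [653.1, -114.7, 237.0]
eef_rot: [3.141, 0.011, -2.984]
wrist_force: [0.2, 0.3, -2.0]
finger_gap: 25.5
[ 651.98180273 -114.63765841  236.21046562] [ 3.14042872  0.00923652 -2.98421088] [-0.23124117  0.53529351  1.12159844  0.00459734  1.47659491 -1.95983853] 25.842976806320053
```

View pics/r9.png

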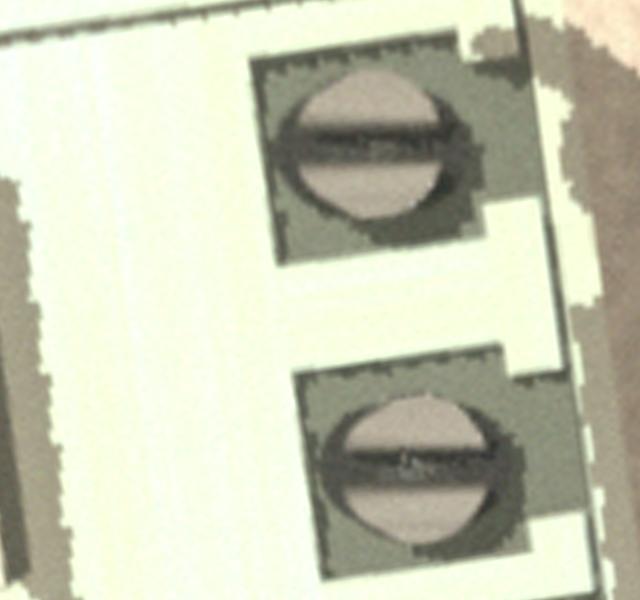

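Both slots now lie near world 90°, at crop (370,145) and (415,468). The extractor's y axis is at 97.6°, so both cams are at about 1.44 rad, beyond 1.2. The driver goes back to the stand next.

```bash
python3 -m crank '[{"offset":[-0.01,0.02,0.01],"spin":-6},{"offset":[-0.02,0.045,0.02],"spin":-12},{"offset":[-0.03,0.07,0.025],"spin":-18},{"offset":[-0.04,0.1,0.025],"spin":-25},{"offset":[-0.05,0.13,0.025],"spin":-32},{"offset":[-0.06,0.16,0.025],"spin":-39},{"offset":[-0.07,0.19,0.025],"spin":-46},{"offset":[-0.08,0.22,0.025],"spin":-53}]'
python3 -m crank '[{"offset":[-0.012,0.03,0],"spin":-7},{"offset":[-0.024,0.06,0],"spin":-14},{"offset":[-0.036,0.09,0],"spin":-21},{"offset":[-0.048,0.12,0],"spin":-28},{"offset":[-0.06,0.15,0],"spin":-35},{"offset":[-0.07,0.18,0],"spin":-42},{"offset":[-0.08,0.2,0],"spin":-49},{"offset":[-0.085,0.213,0],"spin":-56}]'
```

```text
clock: 21.02
eef_pos: [570.4, 106.3, 261.4]
eef_rot: [3.141, 0.009, 2.369]
wrist_force: [0.4, 0.1, -1.7]
finger_gap: 26.2
clock: 21.68
eef_pos: [483.4, 320.9, 261.5]
eef_rot: [-3.141, 0.009, 1.389]
wrist_force: [0.4, -0.3, -1.5]
finger_gap: 25.8
```

```bash
python3 -m crank '[{"offset":[0.003,-0.0026,0],"spin":-7},{"offset":[0.003,-0.0026,-0.02],"spin":-13.7},{"offset":[0.003,-0.0026,-0.04],"spin":-13.7},{"offset":[0.003,-0.0026,-0.06],"spin":-13.7},{"offset":[0.003,-0.0026,-0.075],"spin":-13.7},{"offset":[0.003,-0.0026,-0.08],"spin":-13.7},{"offset":[0.003,-0.0026,-0.08],"spin":-13.7},{"offset":[0.003,-0.0026,-0.08],"spin":-13.7}]'
python3 -m crank '[{"offset":[0,0,-0.01],"spin":0},{"offset":[0,0,-0.02],"spin":0},{"offset":[0,0,-0.03],"spin":0},{"offset":[0,0,-0.04],"spin":0},{"offset":[0,0,-0.05],"spin":0},{"offset":[0,0,-0.06],"spin":0},{"offset":[0,0,-0.065],"spin":0},{"offset":[0,0,-0.07],"spin":0}]'
```

```text
clock: 22.35
eef_pos: [486.4, 318.2, 182.5]
eef_rot: [3.141, 0.009, 1.15]
wrist_force: [-0.6, 0.3, -0.4]
finger_gap: 25.8
clock: 23.02
eef_pos: [486.3, 318.1, 111.6]
eef_rot: [-3.141, 0.009, 1.15]
wrist_force: [-0.0, -0.4, -1.1]
finger_gap: 25.5
```

```bash
python3 -m crank '[{"offset":[0,0,-0.002],"spin":0},{"offset":[0,0,-0.004],"spin":0},{"offset":[0,0,-0.0055],"spin":0},{"offset":[0,0,-0.007],"spin":0},{"offset":[0,0,-0.007],"spin":0},{"offset":[0,0,-0.007],"spin":0},{"offset":[0,0,-0.007],"spin":0},{"offset":[0,0,-0.007],"spin":0}]'
python3 -m crank '[{"offset":[0,0,0],"spin":0},{"offset":[0,0,0],"spin":0},{"offset":[0,0,0],"spin":0},{"offset":[0,0,0],"spin":0},{"offset":[0,0,0],"spin":0},{"offset":[0,0,0],"spin":0},{"offset":[0,0,0],"spin":0},{"offset":[0,0,0],"spin":0}]' 0.8
python3 -m crank '[{"offset":[0,0,0.01],"spin":0},{"offset":[0,0,0.035],"spin":0},{"offset":[0,0,0.065],"spin":0},{"offset":[0,0,0.1],"spin":0},{"offset":[0,0,0.13],"spin":0},{"offset":[0,0,0.15],"spin":0},{"offset":[0,0,0.155],"spin":0},{"offset":[0,0,0.155],"spin":0}]'
python3 - <<'E'
from h import *
t=manip.camera('scene');save(t,'s10.png')
for k in('screwdriver','stand','panel_rib'):
  for d in manip.search_frame(t,k): print(k,d['location'],d['conf'])
E
```

```text
clock: 23.68
eef_pos: [486.4, 318.2, 104.8]
eef_rot: [-3.141, 0.009, 1.15]
wrist_force: [-0.9, 0.6, -0.9]
finger_gap: 26.0
clock: 24.35
eef_pos: [486.3, 318.2, 104.7]
eef_rot: [-3.141, 0.009, 1.15]
wrist_force: [-0.1, -0.6, 0.6]
finger_gap: 73.7
clock: 25.02
eef_pos: [486.6, 318.3, 261.4]
eef_rot: [3.14, 0.007, 1.15]
wrist_force: [-0.3, 0.1, -0.2]
finger_gap: 75.5
screwdriver [665.1, 329.6, 18.5] 0.87
screwdriver [500.0, 325.0, 114.3] 0.78
stand [517.3, 333.1, 38.2] 0.88
panel_rib [574.6, -64.0, 84.3] 0.75
```

The driver is released and standing. Now I'll shut the fingers and go behind the rib. The entry point is extractor y ≈ -45, which is world (566,-67); the push runs along (-0.132,0.991).

```bash
python3 -m crank '[{"offset":[0.005,-0.025,0],"spin":4},{"offset":[0.01,-0.055,0],"spin":8},{"offset":[0.016,-0.085,0],"spin":12},{"offset":[0.022,-0.115,0],"spin":16},{"offset":[0.028,-0.145,0],"spin":20},{"offset":[0.034,-0.175,0],"spin":24},{"offset":[0.04,-0.205,0],"spin":28},{"offset":[0.046,-0.235,0],"spin":31.7}]' 0 20
python3 -m crank '[{"offset":[0.006,-0.03,0],"spin":0},{"offset":[0.012,-0.06,0],"spin":0},{"offset":[0.02,-0.09,0],"spin":0},{"offset":[0.026,-0.12,-0.01],"spin":0},{"offset":[0.033,-0.145,-0.03],"spin":0},{"offset":[0.033,-0.15,-0.06],"spin":0},{"offset":[0.033,-0.15,-0.09],"spin":0},{"offset":[0.033,-0.15,-0.11],"spin":0}]'
python3 - <<'E'
from h import *
p=wrist();s=manip.read_state();print(s['eef_pos'],s['eef_rot'],s['finger_gap'])
for k in('head_near','head_far','panel_rib'):
  for d in manip.search_frame(p,k): print(k,d['location'],d['conf'],proj(p,d['location']))
im=p['pixels'][:,:,::-1].copy()
th=np.radians(7.6);R=np.array([[np.cos(th),-np.sin(th)],[np.sin(th),np.cos(th)]])
for x in(-45,45):
  q=np.array([560,-22.4])+R@[x,-14];cv2.circle(im,tuple(proj(p,[*q,105]).astype(int)),3,(0,0,255),1)
for z in(105,86):
  q=np.array([560,-22.4])+R@[0,-45];cv2.circle(im,tuple(proj(p,[*q,z]).astype(int)),3,(0,255,0),1)
cv2.imwrite('pics/w10.png',im)
E
```

```text
clock: 25.88
eef_pos: [531.7, 81.4, 256.9]
eef_rot: [-3.138, 0.011, 1.707]
wrist_force: [-0.3, 0.2, 0.4]
finger_gap: 25.3
clock: 26.55
eef_pos: [563.2, -69.1, 142.9]
eef_rot: [-3.134, 0.01, 1.706]
wrist_force: [0.7, 0.2, 0.3]
finger_gap: 0.3
[562.00382485 -68.56993551 139.78253027] [-3.12941703  0.00852446  1.7065774 ] 0.4251321920217937
head_near [539.8, -116.7, 91.4] 0.93 [284.68534353 264.64085388]
head_far [605.8, -108.8, 92.8] 0.83 [363.78059345 266.87636742]
head_far [555.0, 24.5, 81.5] 0.27 [326.14389447  92.06891702]
panel_rib [571.1, -54.6, 87.6] 0.74 [332.14284507 198.27175616]
```

View pics/w10.png

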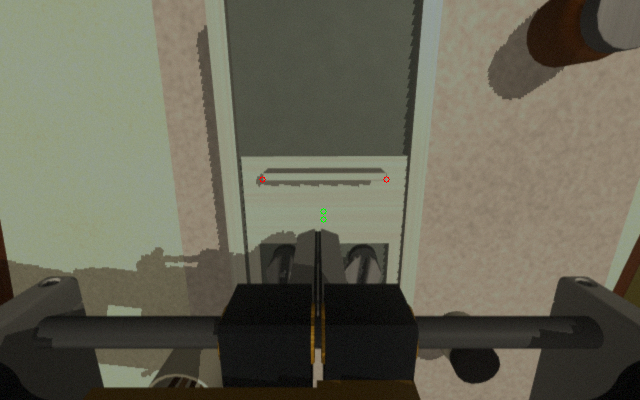

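The rib's ends at (262,180) and (386,180) match the prediction, and the fingertips are over the panel well clear of the heads. I'll lower and push.

```bash
python3 -m crank '[{"offset":[0.003,0.003,-0.008],"spin":0},{"offset":[0.004,0.004,-0.018],"spin":0},{"offset":[0.004,0.004,-0.028],"spin":0},{"offset":[0.004,0.004,-0.036],"spin":0},{"offset":[0.004,0.004,-0.042],"spin":0},{"offset":[0.004,0.004,-0.047],"spin":0},{"offset":[0.004,0.004,-0.047],"spin":0},{"offset":[0.004,0.004,-0.047],"spin":0}]'
python3 -m crank '[{"offset":[-0.001,0.008,0],"spin":0},{"offset":[-0.002,0.015,0],"spin":0},{"offset":[-0.003,0.022,0],"spin":0},{"offset":[-0.004,0.03,0],"spin":0},{"offset":[-0.005,0.038,0],"spin":0},{"offset":[-0.006,0.046,0],"spin":0},{"offset":[-0.007,0.054,0],"spin":0},{"offset":[-0.008,0.06,0],"spin":0}]'
```

```text
clock: 27.42
eef_pos: [568.7, -64.6, 100.1]
eef_rot: [-3.137, 0.011, 1.707]
wrist_force: [-0.7, -0.7, 0.2]
finger_gap: 0.2
clock: 28.08
eef_pos: [560.8, -3.7, 100.4]
eef_rot: [-3.138, 0.011, 1.708]
wrist_force: [1.4, -4.9, 4.6]
finger_gap: 0.6
```

```bash
python3 -m crank '[{"offset":[0,-0.004,0],"spin":0},{"offset":[0,-0.004,-0.005],"spin":0},{"offset":[0,-0.004,-0.009],"spin":0},{"offset":[-0.001,0.005,-0.009],"spin":0},{"offset":[-0.002,0.013,-0.009],"spin":0},{"offset":[-0.003,0.021,-0.009],"spin":0},{"offset":[-0.004,0.029,-0.009],"spin":0},{"offset":[-0.005,0.037,-0.009],"spin":0}]'
python3 -m crank '[{"offset":[-0.001,0.008,0],"spin":0},{"offset":[-0.002,0.016,0],"spin":0},{"offset":[-0.003,0.024,0],"spin":0},{"offset":[-0.004,0.031,0],"spin":0},{"offset":[-0.005,0.037,0],"spin":0},{"offset":[-0.005,0.04,0],"spin":0},{"offset":[-0.005,0.04,0],"spin":0},{"offset":[-0.005,0.04,0],"spin":0}]'
```

```text
clock: 28.75
eef_pos: [555.6, 34.3, 91.5]
eef_rot: [-3.138, 0.012, 1.708]
wrist_force: [-2.7, -4.7, -0.4]
finger_gap: 0.2
clock: 29.42
eef_pos: [550.6, 74.9, 91.5]
eef_rot: [-3.138, 0.011, 1.708]
wrist_force: [-0.7, -0.8, -0.1]
finger_gap: 0.4
```

```bash
python3 -m crank '[{"offset":[0.001,-0.01,0],"spin":0},{"offset":[0.002,-0.02,0],"spin":0},{"offset":[0.002,-0.02,0.02],"spin":0},{"offset":[0.002,-0.03,0.055],"spin":0},{"offset":[0.0,-0.06,0.09],"spin":0},{"offset":[-0.02,-0.09,0.13],"spin":0},{"offset":[-0.04,-0.12,0.16],"spin":0},{"offset":[-0.05,-0.14,0.19],"spin":0}]'
python3 - <<'E'
from h import *
p=wrist();t=manip.camera('scene');s=manip.read_state();print(s['wrist_force'])
for n,q in(('w',p),('s',t)):
  for k in('panel','panel_rib','screwdriver','stand','brush_cup','paint_jar','varnish_jar'):
    print(n,k,[(np.round(d['location']),round(d['conf'],2)) for d in manip.search_frame(q,k)[:2]])
H,W=540,380
xs=np.linspace(660,480,H)[::1];ys=np.linspace(150,-170,W)
A=cv2.remap(p['pixels'],*[np.array([[proj(p,[x,y,86])[i] for y in ys] for x in xs],np.float32) for i in(0,1)],cv2.INTER_LINEAR)
c=proj(t,[487,318,80]).astype(int)
B=cv2.resize(t['pixels'][c[1]-60:c[1]+60,c[0]-43:c[0]+43],(387,540),interpolation=cv2.INTER_CUBIC)
cv2.imwrite('pics/end.png',np.clip(np.hstack([A,B])[:,:,::-1]*1.4,0,255).astype(np.uint8))
E
```

```text
clock: 30.08
eef_pos: [504.7, -57.3, 269.7]
eef_rot: [-3.138, 0.011, 1.708]
wrist_force: [0.2, -1.4, 0.5]
finger_gap: 0.6
[0.98661512 0.4988164  0.7047572 ]
w panel [(array([548.,  57.,  86.]), 0.86)]
w panel_rib [(array([554.,  58.,  88.]), 0.83), (array([576., -42.,  80.]), 0.63)]
w screwdriver []
w stand []
w brush_cup []
w paint_jar [(array([ 747., -216.,   48.]), 0.71)]
w varnish_jar [(array([751., 104.,  73.]), 0.62)]
s panel []
s panel_rib [(array([558.,  53.,  86.]), 0.6), (array([ 547., -114.,   91.]), 0.58)]
s screwdriver [(array([666., 331.,  17.]), 0.82), (array([498., 326., 113.]), 0.58)]
s stand [(array([516., 332.,  39.]), 0.67), (array([ 765., -212.,   37.]), 0.47)]
s brush_cup [(array([ 462., -278.,   65.]), 0.73)]
s paint_jar [(array([ 766., -213.,   40.]), 0.83), (array([ 614., -108.,   89.]), 0.75)]
s varnish_jar [(array([783., 125.,  56.]), 0.92)]
```

The picture limit is reached, so I'll check the panel edge numerically and compare the stand region with the first scene image.

Run:
```python
from h import *
p=wrist();t=manip.camera('scene')
g=cv2.GaussianBlur(cv2.cvtColor(p['pixels'],cv2.COLOR_RGB2GRAY),(3,3),0)
th=np.radians(7.6);R=np.array([[np.cos(th),-np.sin(th)],[np.sin(th),np.cos(th)]])
for x in(0,55,-55):
  v=[]
  for y in range(-72,72,4):
    u=proj(p,[*(np.array([560,-22.4])+R@[x,y]),85]).round().astype(int);v.append(int(g[u[1],u[0]]) if 0<=u[1]<400 else -1)
  print(x,v)
a=cv2.cvtColor(cv2.imread('pics/scene0.png'),cv2.COLOR_BGR2GRAY).astype(int);b=cv2.cvtColor(t['pixels'],cv2.COLOR_RGB2GRAY).astype(int)
c=proj(t,[487,318,80]).astype(int)
print('stand region px changed',(abs(a-b)[c[1]-40:c[1]+45,c[0]-25:c[0]+25]>30).sum(),'of 4250')
dk=lambda m:[r.round(1) for r in (lambda q:(q.mean(0),q.min(0),q.max(0)))(np.argwhere(m[c[1]-45:c[1]+10,c[0]-20:c[0]+30]<35))]
print(dk(a),dk(b))
```

```text
0 [79, 80, 67, 45, 57, 61, 60, 60, 62, 65, 58, 58, 55, 72, 80, 79, 74, 150, 148, 150, 152, 150, 150, 152, 151, 153, 152, 153, 153, 154, 155, 153, 154, 154, 155, 155]
55 [82, 80, 82, 81, 81, 82, 82, 81, 82, 82, 83, 81, 83, 82, 81, 80, 124, 151, 149, 149, 149, 148, 148, 150, 149, 148, 150, 149, 144, 150, 151, 152, 151, 153, 155, 155]
-55 [79, 78, 80, 81, 82, 80, 81, 80, 80, 80, 80, 81, 81, 79, 81, 80, 68, 144, 150, 145, 89, 81, 83, 83, 84, 85, 86, 87, 90, 90, 87, 153, 155, 153, 154, 155]
stand region px changed 12 of 4250<stdin>:13: RuntimeWarning: Mean of empty slice.
  ret = um.true_divide(
Traceback (most recent call last):
ValueError: zero-size array to reduction operation minimum which has no identity
```

The panel's edge is at extractor y ≈ -7, so its origin is at about +58 mm, and the bay shows dark from -62 to -22. The stand region is unchanged from the start (12 of 4250 pixels differ). I'm handing in.

```bash
python3 -c "
from h import *
print(manip.read_state()['clock'],manip.sign_off())"
```

```text
the job is handed in; nothing more can be done
30.9833 None
```

I turned both fasteners with the screwdriver's blade, put the screwdriver back in its stand, pushed the panel to +y by its rib with shut fingers, and handed the job in at 31 s. Sign-off gives no verdict.

**Last checks**
- **Fasteners:** both slots looked turned to about 1.44 rad, where 1.2 is needed. I measured this before the panel push and did not measure them again after it.
- **Panel:** its origin is at about +58 mm, where +45 is needed, and the bay shows uncovered. The finger position gave about +56 mm and the detection network about +62 mm.
- **Screwdriver:** the stand region matches the first scene image (12 of 4250 pixels differ).
- **Bystanders:** the networks found all three within about 5 mm of where they started. At hand-in the arm stood clear at about 270 mm height.

**What went wrong**
- The first lift began before the fingers had shut, so the grip was about 27 mm too high. I put the screwdriver back and regripped it.
- The picture limit stopped me viewing the last image, so the final panel and stand checks are numeric only. The last one, which compared the handle's dark pixels, crashed and gave nothing.

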